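# Sort the T-wrenches on the garage rack

## Robot

A 6-joint arm with a two-finger parallel gripper is mounted at the origin on the work surface. World frame = base frame: x ahead of the robot, y to its left, z up, the work surface at z = 0. Lengths are in m, angles in degrees, forces in N, time in s.
With the tool pointing down it reaches from about 0.4 to 0.825 m from the base axis. Payload 7 kg.
Tool frame: the origin (TCP) lies midway between the tips of the shut fingers; the grasp point (between the pads) lies 19 mm behind it; x points along the fingers, z is the direction in which the jaws open and shut, and the axes are right-handed (so a half turn about x gives the same grasp; the last joint's range is limited). The gripper opens to 88 mm and grips with 3 to 60 N. Pads are 19 mm wide; open, the fingers measure 130 mm over their backs; the gripper's body (78 mm by 193 mm) begins 47 mm behind the grasp point.
Start: joints at [89.444, 20.546, 0.682, 0, -70.136, -16.507], TCP at [0.198, 0.645, 0.227] pointing down, gripper open.
Joint ranges: [-176.03, 176.03], [-82.01, 121.73], [-58.28, 71.71], [-173.87, 95.51], [-174.79, -0.11], [-173.66, 173.66]. Speed limits (degrees/s): [136.94, 136.94, 172.46, 180, 180, 180].

## Interface

Orientations are given as [roll, pitch, yaw] about the fixed x, y, z axes, in that order (R = Rz(yaw) Ry(pitch) Rx(roll)).
In Python, from plant import ctrl gives the robot as it stands.
- The arm moves only by the tool servo_tool, never from a script. Its argument "motion" is a list of rows, each an object with "offset": the shift along the tool's x, y, z in m, a list of three; "roll": the turn about the tool's x in degrees; "claw": the opening, from -1 (shut) to 1 (fully open), so that 0 is half open. In form: [{"offset": [x, y, z], "roll": roll, "claw": claw}, ...]. A call has 1 to 12 rows; each row shifts and turns the commanded pose from where the row before left it, along the tool's axes as they then stand; what a row does not reach is not made up. A row lasts 1/8 s, in which the tool goes at most 62.5 mm and 10.7 degrees, less where a joint would pass 70% of its speed; a pose out of reach is approached as far as the arm can. A call is refused whole if a number of a shift passes 0.0625 or a number of a turn 10.7, either way. A call with a gripper value outside its range is refused whole. The fingers move at their own pace and stop on an object; the grip force is fixed at half the most. Time passes only in rows, so rows that do not move let the fingers close. It gives the time, the measured TCP pose, the force and the opening at its end, in the units of the state.
- ctrl.get_obs(): the state, without advancing time (a new reading comes with each control period).
- ctrl.snapshot(name): name is "scene" or "top" or "wrist"; returns a dict with "frame" (420x560x3 uint8, blue, green, red), "z_map" (420x560 float32, m along the optical axis (not along the pixel's ray), 0 where there is no reading), "mtx" (3x3 intrinsics, pixels), "extrinsics" (4x4, takes a point from camera to world coordinates). Camera axes: x right, y up, looking along -z (the intrinsics and any distortion apply to the point x, -y, -z); pixel columns grow to the right and rows downward; lengths in m; the calibration is good to about 2 mm. A picture is of the moment at which its call begins.
- ctrl.close_job(): hands the job in, once; it reports no verdict.
The state is a dict: "clock": time; "joint_pos": joint angles; "qvel": joint speeds; "tau": joint torques, N m; "tool_pos": TCP position; "orientation": TCP orientation; "force": force on the tool from outside, world axes, zero at the start; "moment": the same for the moment, N m; "opening": finger opening in m.
Only numpy, scipy, OpenCV 4.12 (cv2) and the standard library are available. Lean on these libraries where they do the work, as an engineer would, in place of code of your own. Each camera call takes 0.05 s, during which the arm holds its last target.

## Task

The blue T-wrench was hung on the orange fork: move it to the empty blue fork. Then grip the orange T-wrench by the two ends of its crossbar and lift it level, well clear of everything; ease your grip so that it swings down and hangs straight from your fingers, tighten again, and hang it on the orange fork. Lower both into their seats before you let go, do not drop them, and disturb nothing else.

Things in the scene. Friction and masses are not known exactly. Their poses are not given: they have to be found in the camera images.
- orange_bar (a point): Centre of the crossbar of the orange T-wrench, which lies level on the timber offcut, crossbar 40 mm or so beyond the offcut's end and 49 mm above the table. y runs along the crossbar, x along the shaft from the socket towards the crossbar. Crossbar 20 mm diameter, with a 14 mm diameter flat rubber button on each end: 62 mm long over the buttons, which are where to grip it.
- wrench_orange: The orange T-wrench, origin and axes as orange_bar (x up when it hangs): a 10 mm round shaft from mid-crossbar, a 22 mm square sleeve 58 to 114 mm from the crossbar's axis, a 22 mm round socket that ends 175 mm from it. 0.18 kg (+-15 percent), centre of mass 90 mm from the axis. Gripped by the buttons it stays level at 40 N or more, swings down as the grip is eased from 20 to 5 N, and may slip out below 4 N.
- blue_bar (a point): Centre of the crossbar of the blue T-wrench, which hangs at the start on the orange fork. y along the crossbar, z up the shaft (up while it hangs). Same shape, size and mass as the orange wrench.
- wrench_blue: The same blue T-wrench: origin and axes as point blue_bar.
- grey_bar (a point): Centre of the crossbar of the grey T-wrench, hanging on the grey fork, to be left alone. Same shape; axes as for blue_bar.
- fork_orange: Orange fixed fork: two level prongs, each 9 mm wide, clear gap 26 mm for the shaft, 44 mm over both, with V seats across them for the crossbar. Origin: centre of a crossbar resting in the seats, 245 mm above the table; x from the fork's open front to the rack's rail, y along a hung crossbar, z up. V lips: 24 mm before and behind the origin, at most 8 mm above it.
- fork_blue: Blue fork, empty at the start. Shape and axes as the orange fork. The shaft enters from the open front (-x side) with the crossbar carried above the lips, then the crossbar is lowered into the V seats. The forks' prongs reach down to 26 mm below the origin.
- fork_grey: Grey fork, holding the grey wrench. Shape and axes as the orange fork. The three forks stand in a row, 120 mm apart, in any order.
- rack: Dark steel rack that carries the forks: a rail along y 400 mm long, 20 mm square, its top 233 mm above the table, on two posts 190 mm to either side with feet 100 mm long. Origin on the table below the rail's middle, 60 mm behind (+x) the row of forks.
- offcut: Fixed timber offcut 160 x 89 x 38 mm, origin at the centre of its underside, x along its length; the orange wrench lies along it with the crossbar beyond its -x end.
- can: Spray can, steel with red, 60 mm diameter, 190 mm tall, standing loose. Origin at the centre of its underside.
- bottle: Yellow bottle with a red cap, 60 mm diameter, 160 mm tall, standing loose. Origin at the centre of its underside.
- jar: Amber glass jar, 60 mm diameter, 85 mm tall, standing beside the offcut. Origin at the centre of its underside.
- tape: Yellow tape measure, 65 x 37 x 60 mm tall, standing on the table near the rack's front. Origin at the centre of its underside.
There are look-alikes about, which are no part of the job. Leave any turquoise look-alike of the wrench_orange alone.

How it is judged:
By the outcome, as a careful person would: the job done as asked, in the order asked, and still so for the second after the job is handed in, with the robot touching nothing.
It also fails if it takes over 72 s, if anything falls off the work surface, if the arm or the gripper's body presses on something with over 40 N, if the wrist force passes 120 N, or if a joint passes its speed limit or range.

## Working session

There is one attempt and no reset: what is moved stays moved. The work goes in short steps, Python scripts to look and compute and a tool call to move; the robot and the scene stay as the last step left them, time stands still between calls to the robot, and variables do not carry over. Pictures are saved under pics/ and viewed, and the job is handed in when it is done.

Besides the shell and the picture viewer there is one more tool, called after ">>>" as name(argument=value, ...) on one line, values as JSON. servo_tool: Moves the arm, as the interface text tells. Its arguments: {"type":"object","properties":{"motion":{"type":"array"}},"required":["motion"]}

```bash
ls; mkdir -p pics
cat > h.py <<'E'
import numpy as np,cv2
from plant import ctrl
def snap(n,save):
    s=ctrl.snapshot(n); cv2.imwrite('pics/'+save+'.png',s['frame']); np.savez('pics/'+save+'.npz',**s); return s
def load(save): return dict(np.load('pics/'+save+'.npz'))
def cloud(s):
    z=s['z_map'];K=s['mtx'];h,w=z.shape
    u,v=np.meshgrid(np.arange(w),np.arange(h))
    p=np.stack([(u-K[0,2])/K[0,0]*z,-(v-K[1,2])/K[1,1]*z,-z],-1)
    T=s['extrinsics'];P=p@T[:3,:3].T+T[:3,3];P[z==0]=np.nan;return P
def ray(s,u,v):
    K=s['mtx'];T=s['extrinsics'];d=np.array([(u-K[0,2])/K[0,0],-(v-K[1,2])/K[1,1],-1.]);return T[:3,3],T[:3,:3]@d
def onz(s,u,v,z):
    o,d=ray(s,u,v);return o+d*(z-o[2])/d[2]
E
python3 - <<'E'
from h import *
print(ctrl.get_obs())
for n in ('scene','top','wrist'):
    s=snap(n,n+'0'); print(n,s['mtx'].round(1).tolist(),s['extrinsics'].round(3).tolist())
E
```

```text
pics
{'clock': 0.0, 'joint_pos': array([ 8.94441765e+01,  2.05904176e+01,  6.32858655e-01, -2.09662179e-02,
       -7.01366987e+01, -1.65077512e+01]), 'qvel': array([-0.13721113, -0.06843236, -0.05160853,  0.011321  ,  0.0835174 ,
        0.03513975]), 'tau': array([ 3.20988611e-04, -5.82713485e+01,  2.93054563e+01,  6.99708447e+00,
        6.95720402e-03, -1.49336333e-04]), 'tool_pos': array([0.19793424, 0.64479694, 0.22562457]), 'orientation': array([   4.69876911,   89.90370309, -102.37194566]), 'force': array([ 0.70384365, -0.47974446,  0.26429644]), 'moment': array([ 0.01802034,  0.03663841, -0.0685563 ]), 'opening': 0.08797264220748943}
scene [[393.3, 0.0, 278.0], [0.0, 393.3, 206.1], [0.0, 0.0, 1.0]] [[0.406, -0.574, 0.711, 1.096], [0.914, 0.247, -0.322, -0.329], [0.009, 0.78, 0.625, 0.727], [0.0, 0.0, 0.0, 1.0]]
top [[514.1, 0.0, 286.6], [0.0, 514.1, 215.4], [0.0, 0.0, 1.0]] [[0.02, 0.998, -0.066, 0.403], [-1.0, 0.02, 0.003, -0.055], [0.005, 0.066, 0.998, 1.354], [0.0, 0.0, 0.0, 1.0]]
wrist [[315.6, 0.0, 279.9], [0.0, 315.6, 215.3], [0.0, 0.0, 1.0]] [[-0.294, 0.921, 0.257, 0.267], [-0.956, -0.283, -0.077, 0.624], [0.002, -0.268, 0.963, 0.383], [0.0, 0.0, 0.0, 1.0]]
```

View pics/scene0.png

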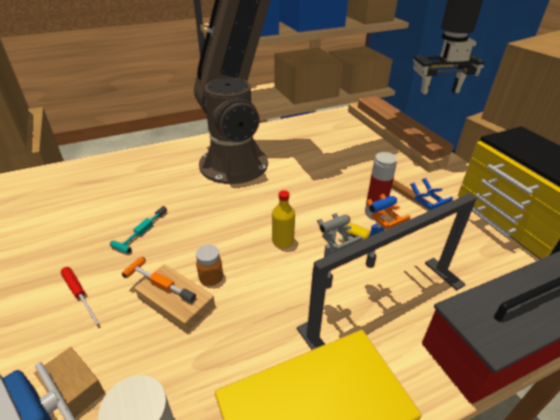

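View pics/top0.png

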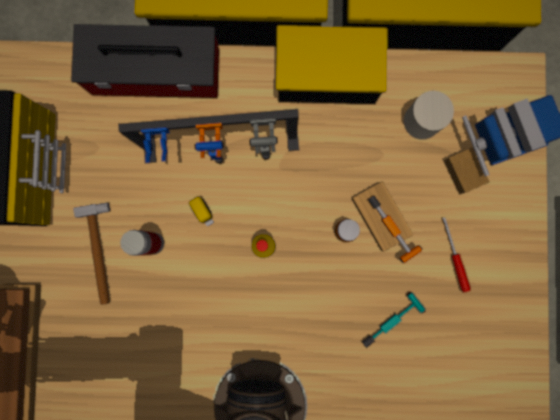

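View pics/wrist0.png

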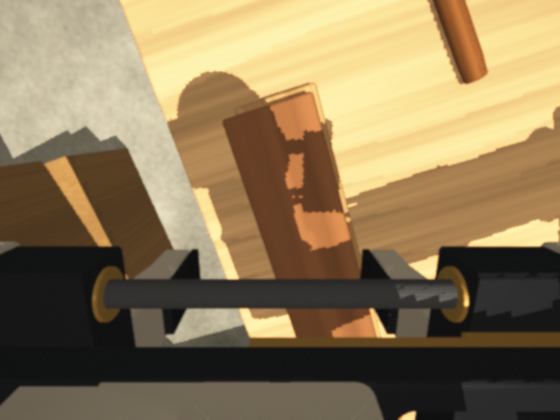

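The blue wrench hangs on the middle (orange) fork at about (209,145) in the top view. The blue fork is empty at (155,145), and grey is at (263,140). The orange wrench is on the offcut with its crossbar at about (411,254). The turquoise look-alike is at (395,320). Now I'll measure.

Run:
```python
from h import *
s=load('top0');P=cloud(s);hsv=cv2.cvtColor(s['frame'],cv2.COLOR_BGR2HSV)
H,S,V=[hsv[...,i].astype(int) for i in range(3)]
print('table z',np.nanmedian(P[280:300,300:340,2]))
def show(name,m,box):
    mm=np.zeros_like(m);u0,v0,u1,v1=box;mm[v0:v1,u0:u1]=m[v0:v1,u0:u1]
    v,u=np.nonzero(mm);p=P[v,u];p=p[np.isfinite(p[:,0])]
    print(name,len(u),'px',u.mean().round(1),v.mean().round(1),'med',np.median(p,0).round(3),'z pct',np.percentile(p[:,2],[5,50,95]).round(3), 'rng',np.percentile(p,2,axis=0).round(3),np.percentile(p,98,axis=0).round(3))
blue=(H>100)&(H<125)&(S>120)&(V>50); org=(H>4)&(H<15)&(S>170)&(V>100)
show('bluefork',blue,(135,115,175,170));show('bluebar',blue,(190,130,230,165));show('orfork',org,(190,115,230,165));show('orbar',org,(395,240,425,265))
show('orwr',org,(360,190,425,265))
for n,c in dict(greybar=(263,139),railL=(140,126),railR=(285,115),can=(140,242),bottle=(262,245),jar=(347,229),tape=(201,209),off=(380,235)).items(): print(n,P[c[1],c[0]].round(3))
big=cv2.resize(s['frame'][95:275,110:430],None,fx=2.5,fy=2.5,interpolation=cv2.INTER_CUBIC);cv2.imwrite('pics/topz.png',big)
s2=load('scene0');cv2.imwrite('pics/scz.png',cv2.resize(s2['frame'][130:330,230:490],None,fx=3,fy=3,interpolation=cv2.INTER_CUBIC))
```

```text
table z 6.807111846196534e-06
bluefork 416 px 153.8 140.2 med [0.644 0.244 0.236] z pct [0.217 0.236 0.247] rng [0.593 0.21  0.08 ] [0.667 0.3   0.248]
bluebar 230 px 209.4 147.2 med [0.622 0.113 0.253] z pct [0.182 0.253 0.257] rng [0.614 0.087 0.165] [0.632 0.139 0.258]
orfork 264 px 209.0 135.5 med [0.659 0.123 0.239] z pct [0.    0.239 0.249] rng [ 0.602  0.09  -0.002] [0.712 0.165 0.25 ]
orbar 147 px 411.5 253.3 med [ 0.4   -0.377  0.057] z pct [0.051 0.057 0.061] rng [ 0.38  -0.4    0.049] [ 0.418 -0.352  0.062]
orwr 208 px 405.4 245.0 med [ 0.406 -0.366  0.057] z pct [0.046 0.057 0.062] rng [ 0.38  -0.398  0.039] [ 0.492 -0.303  0.063]
greybar [ 0.64  -0.004  0.255]
railL [0.668 0.268 0.235]
railR [ 0.7   -0.051  0.233]
can [0.413 0.271 0.189]
bottle [ 0.412 -0.003  0.161]
jar [ 0.456 -0.209  0.084]
tape [0.501 0.157 0.061]
off [ 0.445 -0.3    0.037]
```

View pics/topz.png

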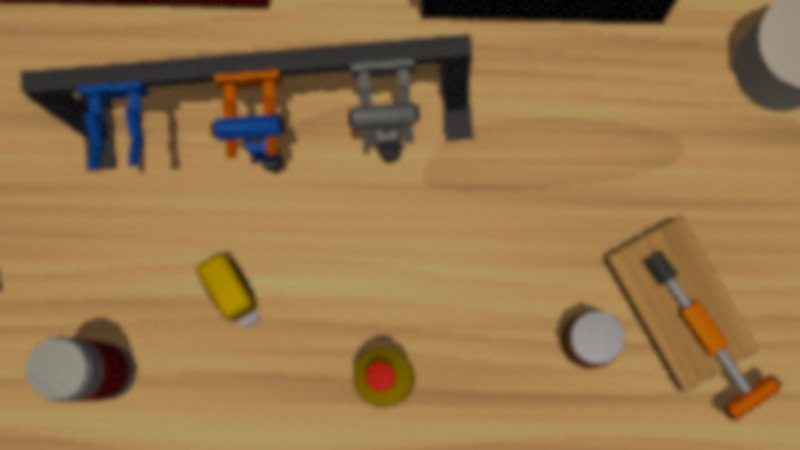

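View pics/scz.png

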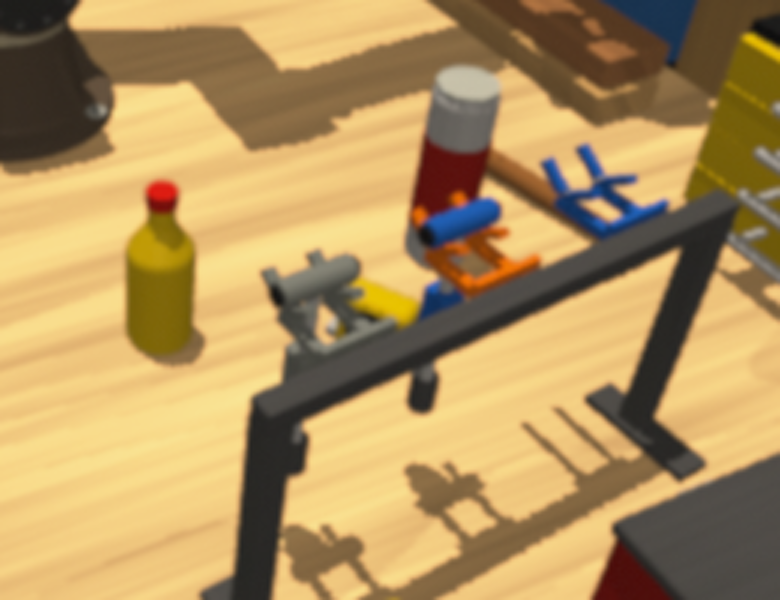

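```bash
cat >> h.py <<'E'
def Rm(o):
    from scipy.spatial.transform import Rotation as R
    return R.from_euler('xyz',o,degrees=True).as_matrix()
def fit(P,m,box,zlo,zhi):
    mm=np.zeros_like(m);u0,v0,u1,v1=box;mm[v0:v1,u0:u1]=m[v0:v1,u0:u1]
    p=P[mm];p=p[np.isfinite(p[:,0])];p=p[(p[:,2]>zlo)&(p[:,2]<zhi)]
    r=cv2.minAreaRect(p[:,:2].astype(np.float32)*1000)
    b=cv2.boxPoints(r);e=[b[1]-b[0],b[2]-b[1]];L=max(e,key=np.linalg.norm)
    a=np.degrees(np.arctan2(L[1],L[0]))%180
    return len(p),np.round(r[0],1),np.round(r[1],1),'long axis deg',round(float(a),1),'zmed',np.median(p[:,2]).round(4)
E
python3 - <<'E'
from h import *
s=load('top0');P=cloud(s);hsv=cv2.cvtColor(s['frame'],cv2.COLOR_BGR2HSV)
H,S,V=[hsv[...,i].astype(int) for i in range(3)]
blue=(H>100)&(H<125)&(S>120)&(V>50); org=(H>4)&(H<15)&(S>170)&(V>100)
print('bluebar',fit(P,blue,(190,130,230,165),.245,.262))
print('bluefork',fit(P,blue,(135,115,175,170),.22,.262))
print('orbar',fit(P,org,(395,240,425,265),.045,.07))
dark=(V<255)
print('greybar',fit(P,dark,(240,110,280,160),.252,.262))
print('rail',fit(P,dark,(110,100,310,140),.226,.238))
o=ctrl.get_obs();R=Rm(o['orientation']);print(R.round(3),np.degrees(np.arctan2(R[1,2],R[0,2])))
E
```

```text
bluebar (187, array([623.9, 112.3]), array([17. , 56.5]), 'long axis deg', 91.2, 'zmed', np.float64(0.2538))
bluefork (385, array([628.8, 231.6]), array([75.8, 55.1]), 'long axis deg', 9.1, 'zmed', np.float64(0.2369))
orbar (144, array([ 398.3, -375.6]), array([19.5, 57.7]), 'long axis deg', 126.0, 'zmed', np.float64(0.0569))
greybar (150, array([638. ,  -5.6]), array([32.6, 57.5]), 'long axis deg', 120.3, 'zmed', np.float64(0.2543))
rail (1832, array([669.1, 117.4]), array([ 54.2, 399.3]), 'long axis deg', 95.9, 'zmed', np.float64(0.2327))
[[-0.     0.956 -0.294]
 [-0.001 -0.294 -0.956]
 [-1.     0.     0.001]] -107.06867973357606
```

>>> servo_tool(motion=[{"offset":[-0.05,0,0],"roll":-10.7,"claw":1},{"offset":[-0.05,0,0],"roll":-10.7,"claw":1},{"offset":[-0.05,0,0],"roll":-2,"claw":1},{"offset":[0,0.025,0.047],"roll":0,"claw":1},{"offset":[0,0.025,0.047],"roll":0,"claw":1},{"offset":[0,0.025,0.047],"roll":0,"claw":1},{"offset":[0,0.025,0.047],"roll":0,"claw":1},{"offset":[0,0.025,0.047],"roll":0,"claw":1},{"offset":[0,0.025,0.047],"roll":0,"claw":1},{"offset":[0,0.025,0.047],"roll":0,"claw":1},{"offset":[0,0.025,0.047],"roll":0,"claw":1},{"offset":[0,0.025,0.047],"roll":0,"claw":1}])

```text
clock: 1.65
tool_pos: [0.4689, 0.2481, 0.3766]
orientation: [173.1, 90.0, 89.5]
force: [1.5, 0.8, 0.4]
opening: 0.0873
```

>>> servo_tool(motion=[{"offset":[0,0.025,0.048],"roll":0,"claw":1},{"offset":[0,0.025,0.048],"roll":0,"claw":1},{"offset":[0,0.025,0.048],"roll":0,"claw":1},{"offset":[0,0,0],"roll":0,"claw":1},{"offset":[0,0,0],"roll":0,"claw":1}])

```text
clock: 2.28
tool_pos: [0.5587, 0.1146, 0.3762]
orientation: [-85.5, 90.0, -169.2]
force: [0.8, 0.8, -0.3]
opening: 0.0879
```

Run:
```python
from h import *
s=snap('wrist','w1');o=ctrl.get_obs();print(o['tool_pos'],Rm(o['orientation']).round(3),o['force'])
print(s['extrinsics'].round(3))
```

```text
[0.55851263 0.11518568 0.37638746] [[-0.     0.994  0.11 ]
 [ 0.     0.11  -0.994]
 [-1.    -0.    -0.   ]] [-1.6175742   0.46966459  0.15912279]
[[ 0.109  0.957  0.267  0.63 ]
 [-0.994  0.105  0.03   0.122]
 [ 0.001 -0.269  0.963  0.533]
 [ 0.     0.     0.     1.   ]]
```

View pics/w1.png

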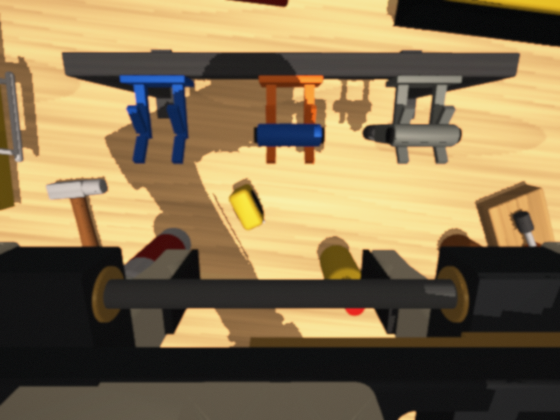

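The wrist view has the rail and bars level in the image, so the yaw is right. The blue bar is at (289,135), the empty blue fork prongs are at (140..180,120), and grey is at (425,134).

Run:
```python
from h import *
s=load('w1');P=cloud(s);hsv=cv2.cvtColor(s['frame'],cv2.COLOR_BGR2HSV)
H,S,V=[hsv[...,i].astype(int) for i in range(3)]
blue=(H>100)&(H<125)&(S>120)&(V>40); org=(H>4)&(H<15)&(S>170)&(V>60)
print('bluebar',fit(P,blue,(245,110,335,160),.24,.262))
print('bluefork',fit(P,blue,(115,70,195,170),.22,.262))
anyc=V>=0
print('greybar',fit(P,anyc,(360,110,470,160),.24,.262))
print('rail',fit(P,anyc,(60,45,530,85),.230,.236))
for c in [(258,135),(320,135),(289,126),(289,135),(289,142),(140,155),(180,155),(150,82),(270,158),(312,158),(290,82)]: print(c,P[c[1],c[0]].round(4), s['frame'][c[1],c[0]])
for (u,v) in [(254.5,135),(323.5,135)]: print(onz(s,u,v,.245))
```

```text
bluebar (1310, array([625.2, 113.7]), array([17.8, 57.6]), 'long axis deg', 96.3, 'zmed', np.float64(0.2527))
bluefork (2648, array([624.5, 237. ]), array([74.8, 64.7]), 'long axis deg', 7.2, 'zmed', np.float64(0.237))
greybar (2200, array([637.6,  -3.9]), array([42.7, 63.4]), 'long axis deg', 96.0, 'zmed', np.float64(0.2508))
rail (11052, array([681.2, 119. ]), array([ 26.3, 399.5]), 'long axis deg', 96.2, 'zmed', np.float64(0.2321))
(258, 135) [0.622  0.1403 0.2525] [87 41 16]
(320, 135) [0.6278 0.0874 0.2541] [181  95  43]
(289, 126) [0.6323 0.1146 0.2517] [90 43 16]
(289, 135) [0.6249 0.1138 0.2537] [98 47 20]
(289, 142) [0.6191 0.1131 0.2526] [83 39 14]
(140, 155) [0.5926 0.2453 0.244 ] [93 44 17]
(180, 155) [0.5968 0.2087 0.246 ] [91 42 17]
(150, 82) [0.6558 0.2386 0.2379] [147  71  25]
(270, 158) [0.603  0.1282 0.2465] [ 16  58 137]
(312, 158) [0.6071 0.0907 0.2463] [ 19  62 142]
(290, 82) [0.6688 0.1177 0.2399] [ 14  50 119]
[0.62140922 0.14389159 0.245     ]
[0.62808577 0.08314332 0.245     ]
```

>>> servo_tool(motion=[{"offset":[0,0.033,0.0045],"roll":0,"claw":1},{"offset":[0,0.033,0.0045],"roll":0,"claw":1},{"offset":[0.03,0,0],"roll":0,"claw":1},{"offset":[0.03,0,0],"roll":0,"claw":1},{"offset":[0.03,0,0],"roll":0,"claw":1},{"offset":[0.02,0,0],"roll":0,"claw":1},{"offset":[0,0,0],"roll":0,"claw":1},{"offset":[0,0,0],"roll":0,"claw":1}])

```text
clock: 3.32
tool_pos: [0.6257, 0.1141, 0.2679]
orientation: [95.9, 89.9, 12.3]
force: [0.1, -0.7, 0.6]
opening: 0.088
```

Run:
```python
from h import *
s=snap('wrist','w2');s=snap('scene','s2');o=ctrl.get_obs();print(o['tool_pos'],o['force'])
cv2.imwrite('pics/s2z.png',cv2.resize(s['frame'][100:300,280:480],None,fx=3,fy=3,interpolation=cv2.INTER_CUBIC))
```

```text
[0.62586637 0.11380381 0.2680525 ] [ 0.31498477 -0.08349965 -0.21178409]
```

View pics/w2.png

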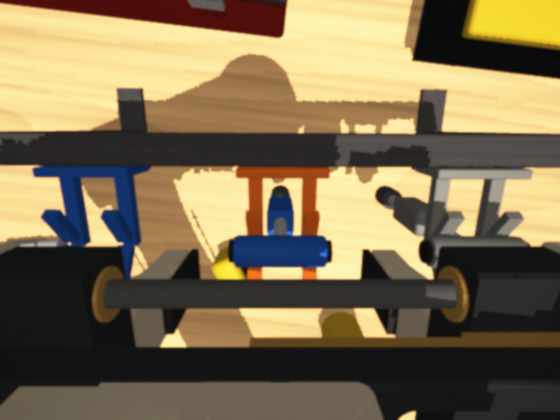

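View pics/s2z.png

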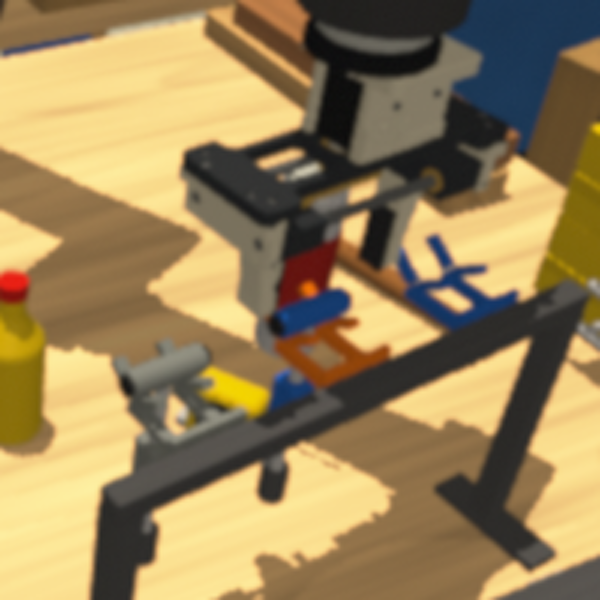

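Run:
```python
from h import *
s=load('w2');P=cloud(s);hsv=cv2.cvtColor(s['frame'],cv2.COLOR_BGR2HSV)
H,S,V=[hsv[...,i].astype(int) for i in range(3)]
blue=(H>100)&(H<125)&(S>120)&(V>40)
print('bluebar',fit(P,blue,(220,230,340,275),.235,.262))
m=P[230:275,280];print(np.c_[m,np.arange(230,275)][::4].round(4))
```

```text
bluebar (2805, array([626., 114.]), array([19. , 57.4]), 'long axis deg', 98.9, 'zmed', np.float64(0.2525))
[[ 6.296e-01  1.143e-01  2.179e-01  2.300e+02]
 [ 6.296e-01  1.143e-01  2.266e-01  2.340e+02]
 [ 6.341e-01  1.148e-01  2.470e-01  2.380e+02]
 [ 6.325e-01  1.147e-01  2.496e-01  2.420e+02]
 [ 6.312e-01  1.145e-01  2.528e-01  2.460e+02]
 [ 6.290e-01  1.143e-01  2.534e-01  2.500e+02]
 [ 6.265e-01  1.140e-01  2.534e-01  2.540e+02]
 [ 6.242e-01  1.137e-01  2.538e-01  2.580e+02]
 [ 6.215e-01  1.134e-01  2.535e-01  2.620e+02]
 [ 6.180e-01  1.130e-01  2.515e-01  2.660e+02]
 [ 4.970e-01  9.920e-02 -6.000e-04  2.700e+02]
 [ 4.899e-01  9.840e-02 -2.100e-03  2.740e+02]]
```

>>> servo_tool(motion=[{"offset":[0.02,0,0],"roll":0,"claw":1},{"offset":[0.02,0,0],"roll":0,"claw":1},{"offset":[0.002,0,0],"roll":0,"claw":1},{"offset":[0,0,0],"roll":0,"claw":1},{"offset":[0,0,0],"roll":0,"claw":0.5},{"offset":[0,0,0],"roll":0,"claw":0.5},{"offset":[0,0,0],"roll":0,"claw":0.38},{"offset":[0,0,0],"roll":0,"claw":0.38},{"offset":[0,0,0],"roll":0,"claw":0.38}])

```text
clock: 4.55
tool_pos: [0.6255, 0.1134, 0.2249]
orientation: [119.3, 90.0, 35.7]
force: [-1.1, 2.4, 2.3]
opening: 0.0617
```

Run:
```python
from h import *
o=ctrl.get_obs();print(o)
```

```text
{'clock': 4.55, 'joint_pos': array([ 2.78330270e+01,  1.69264552e+01, -4.77320404e+00, -4.83522676e-03,
       -6.82676358e+01,  6.85163428e+01]), 'qvel': array([ 0.05397617,  0.02090249, -0.0958106 ,  0.00427075,  0.03637727,
        0.03023162]), 'tau': array([-1.08242434e+00, -5.16909814e+01,  2.80694997e+01,  7.05922723e+00,
        6.06371532e-02, -2.81999113e-03]), 'tool_pos': array([0.62552626, 0.11340526, 0.22487023]), 'orientation': array([119.30526268,  89.96698798,  35.65284349]), 'force': array([-1.10046871,  2.37166885,  2.33082251]), 'moment': array([ 0.59890258,  0.32393894, -0.03250851]), 'opening': 0.061707599910195136}
```

>>> servo_tool(motion=[{"offset":[0,0,0],"roll":0,"claw":-1},{"offset":[0,0,0],"roll":0,"claw":-1},{"offset":[-0.006,0,0],"roll":0,"claw":-1},{"offset":[-0.008,0,0],"roll":0,"claw":-1},{"offset":[-0.01,0,0],"roll":0,"claw":-1},{"offset":[0,0,0],"roll":0,"claw":-1},{"offset":[0,0,0],"roll":0,"claw":-1}])

```text
clock: 5.42
tool_pos: [0.6253, 0.1131, 0.2484]
orientation: [-127.3, 90.0, 149.0]
force: [0.1, -0.6, -2.7]
opening: 0.0615
```

Run:
```python
from h import *
s=snap('wrist','w3');s=snap('scene','s3');o=ctrl.get_obs();print(o['tool_pos'],o['force'],o['moment'],o['opening'])
cv2.imwrite('pics/s3z.png',cv2.resize(s['frame'][100:300,280:480],None,fx=3,fy=3,interpolation=cv2.INTER_CUBIC))
```

```text
[0.62517406 0.11311518 0.24817113] [-0.31685218  0.40792852 -2.0879364 ] [-0.00739175  0.02581708  0.01723028] 0.06175549474993057
```

View pics/s3z.png

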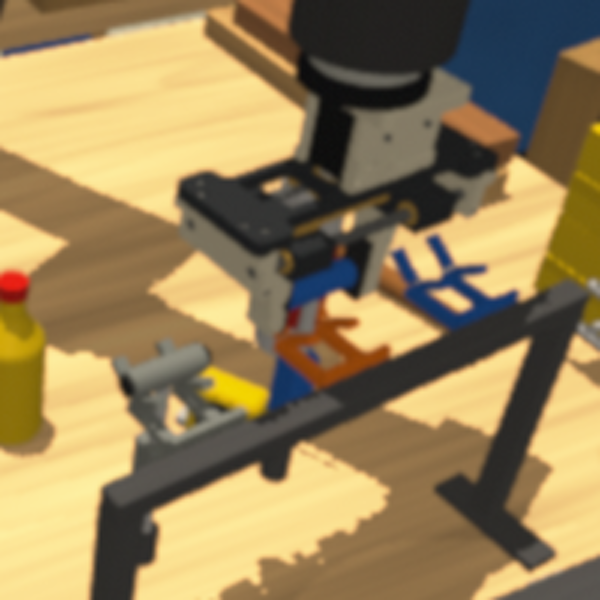

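View pics/w3.png

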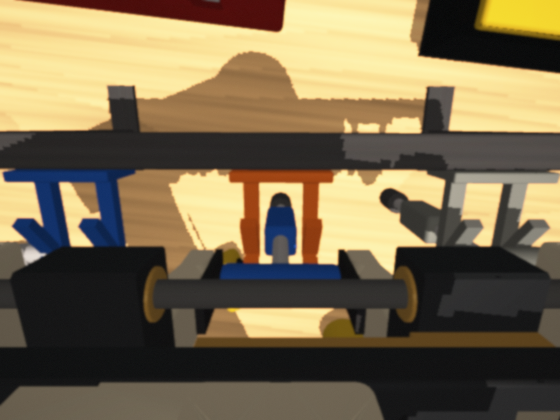

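>>> servo_tool(motion=[{"offset":[0,-0.008,0],"roll":0,"claw":-1},{"offset":[0,-0.016,0],"roll":0,"claw":-1},{"offset":[0,-0.02,0],"roll":0,"claw":-1},{"offset":[0,-0.02,0],"roll":0,"claw":-1},{"offset":[0,-0.012,-0.01],"roll":0,"claw":-1},{"offset":[0,0,-0.02],"roll":0,"claw":-1},{"offset":[0,0,-0.025],"roll":0,"claw":-1},{"offset":[0,0,-0.025],"roll":0,"claw":-1},{"offset":[0,0,-0.02],"roll":0,"claw":-1},{"offset":[0,0,-0.02],"roll":0,"claw":-1},{"offset":[0,0,0],"roll":0,"claw":-1},{"offset":[0,0,0],"roll":0,"claw":-1}])

```text
clock: 7.02
tool_pos: [0.5366, 0.2242, 0.2484]
orientation: [-44.6, 90.0, -128.2]
force: [-0.5, 0.7, -1.5]
opening: 0.0615
```

Run:
```python
from h import *
s=snap('wrist','w4');o=ctrl.get_obs();print(o['tool_pos'],o['force'],o['moment'],o['opening'])
P=cloud(s);hsv=cv2.cvtColor(s['frame'],cv2.COLOR_BGR2HSV)
H,S,V=[hsv[...,i].astype(int) for i in range(3)]
blue=(H>100)&(H<125)&(S>120)&(V>40);org=(H>4)&(H<15)&(S>170)&(V>60)
print('bluefork',fit(P,blue,(200,60,360,245),.22,.262))
print('orfork',fit(P,org,(330,60,560,245),.22,.262))
s=snap('scene','s4')
cv2.imwrite('pics/s4z.png',cv2.resize(s['frame'][100:300,280:480],None,fx=3,fy=3,interpolation=cv2.INTER_CUBIC))
```

```text
[0.5366208  0.22383837 0.24848348] [ 0.49331079 -1.02401127 -2.46538177] [-0.04186115  0.0380018   0.01258568] 0.06179000783735257
bluefork (3863, array([614.9, 232.6]), array([54.5, 43.7]), 'long axis deg', 6.3, 'zmed', np.float64(0.2403))
orfork (7009, array([628. , 113.1]), array([56.4, 46.8]), 'long axis deg', 6.2, 'zmed', np.float64(0.2354))
```

View pics/w4.png

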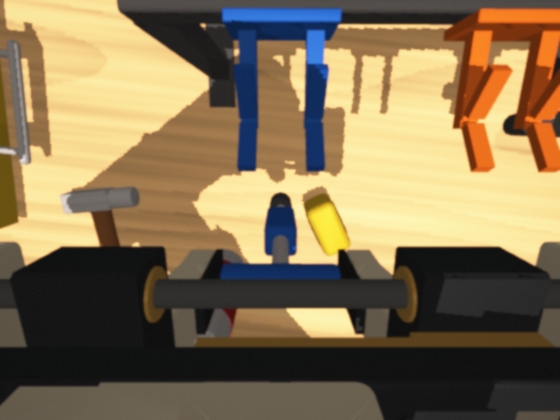

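View pics/s4z.png

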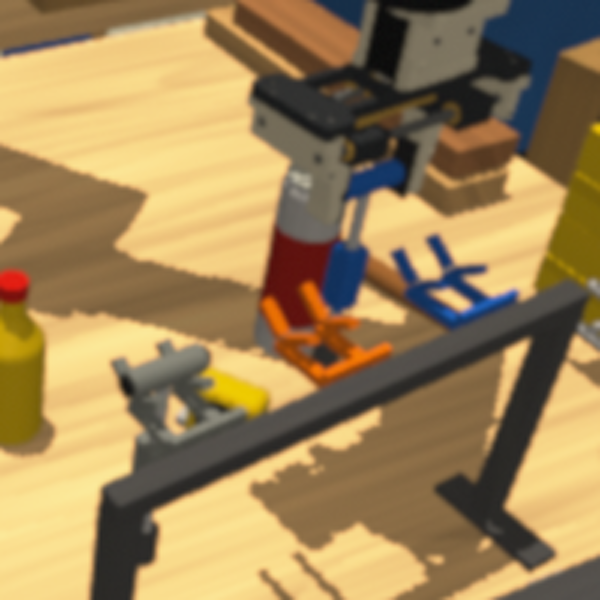

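>>> servo_tool(motion=[{"offset":[0,0.008,0],"roll":0,"claw":-1},{"offset":[0,0.014,-0.0005],"roll":0,"claw":-1},{"offset":[0,0.018,0],"roll":0,"claw":-1},{"offset":[0,0.018,0],"roll":0,"claw":-1},{"offset":[0,0.012,0],"roll":0,"claw":-1},{"offset":[0,0.006,0],"roll":0,"claw":-1},{"offset":[0,0,0],"roll":0,"claw":-1},{"offset":[0,0,0],"roll":0,"claw":-1}])

```text
clock: 8.12
tool_pos: [0.6118, 0.2329, 0.2487]
orientation: [-146.9, 90.0, 129.4]
force: [0.9, 1.2, -1.0]
opening: 0.0614
```

Run:
```python
from h import *
s=snap('wrist','w5');o=ctrl.get_obs();print(o['tool_pos'],o['force'],o['moment'],o['opening'])
```

```text
[0.611754   0.23294159 0.24882344] [ 0.39764708 -0.69848507 -1.7798791 ] [-0.01569562 -0.03327031 -0.03129621] 0.0615229072939196
```

View pics/w5.png

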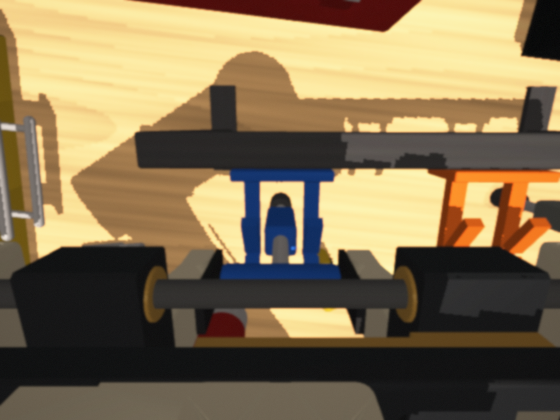

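Shaft is centred between the blue prongs (282,230), matching the earlier geometry on the orange fork. Lowering.

>>> servo_tool(motion=[{"offset":[0.006,0.0005,0],"roll":0,"claw":-1},{"offset":[0.006,0,0],"roll":0,"claw":-1},{"offset":[0.006,0,0],"roll":0,"claw":-1},{"offset":[0.004,0,0],"roll":0,"claw":-1},{"offset":[0.0015,0,0],"roll":0,"claw":-1},{"offset":[0,0,0],"roll":0,"claw":-1},{"offset":[0,0,0],"roll":0,"claw":-1}])

```text
clock: 9.05
tool_pos: [0.6127, 0.2331, 0.2252]
orientation: [118.4, 90.0, 34.7]
force: [0.4, 0.2, -1.3]
opening: 0.0619
```

Run:
```python
from h import *
s=snap('scene','s6');o=ctrl.get_obs();print(o['tool_pos'],o['force'],o['moment'],o['opening'])
cv2.imwrite('pics/s6z.png',cv2.resize(s['frame'][100:300,280:480],None,fx=3,fy=3,interpolation=cv2.INTER_CUBIC))
```

```text
[0.61267349 0.23301746 0.22515123] [-0.58137049  0.10053025 -1.78381777] [-0.06902367 -0.0821142  -0.01479532] 0.06193334039734069
```

View pics/s6z.png

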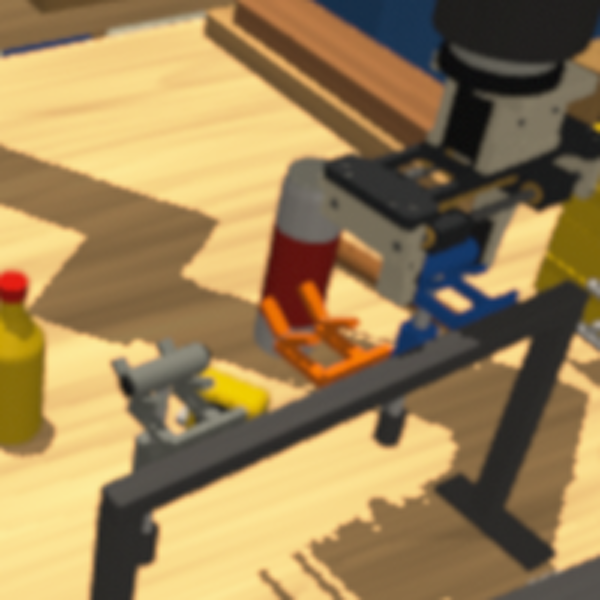

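>>> servo_tool(motion=[{"offset":[0.001,0,0],"roll":0,"claw":-1},{"offset":[0,0,0],"roll":0,"claw":-1},{"offset":[0,0,0],"roll":0,"claw":-1}])

```text
clock: 9.48
tool_pos: [0.6128, 0.2331, 0.2249]
orientation: [105.2, 89.9, 21.6]
force: [-2.6, -0.5, 5.1]
opening: 0.0614
```

>>> servo_tool(motion=[{"offset":[0.001,0,0],"roll":0,"claw":-1},{"offset":[0,0,0],"roll":0,"claw":-1},{"offset":[0,0,0],"roll":0,"claw":-1}])

```text
clock: 9.85
tool_pos: [0.6128, 0.2331, 0.2248]
orientation: [103.2, 89.9, 19.6]
force: [-5.4, -0.7, 11.1]
opening: 0.0616
```

>>> servo_tool(motion=[{"offset":[0,-0.001,0],"roll":0,"claw":-1},{"offset":[0,0,0],"roll":0,"claw":-1},{"offset":[0,0,0],"roll":0,"claw":-1}])

```text
clock: 10.22
tool_pos: [0.6127, 0.2331, 0.2248]
orientation: [99.4, 89.8, 15.8]
force: [-0.4, -0.8, 8.0]
opening: 0.0615
```

>>> servo_tool(motion=[{"offset":[-0.001,0,0],"roll":0,"claw":-1},{"offset":[0,0,0],"roll":0,"claw":0.4},{"offset":[0,0,0],"roll":0,"claw":0.4}])

```text
clock: 10.6
tool_pos: [0.6126, 0.2331, 0.2248]
orientation: [99.9, 89.9, 16.2]
force: [2.3, 0.4, 5.2]
opening: 0.0615
```

>>> servo_tool(motion=[{"offset":[0,0,0],"roll":0,"claw":0.45}])

```text
clock: 10.72
tool_pos: [0.6112, 0.2329, 0.2235]
orientation: [-93.0, 89.9, -176.7]
force: [0.0, -0.3, -0.6]
opening: 0.0631
```

>>> servo_tool(motion=[{"offset":[0,0,0],"roll":0,"claw":1}])

```text
clock: 10.85
tool_pos: [0.6109, 0.2327, 0.2231]
orientation: [-77.6, 89.9, -161.3]
force: [-0.7, -1.2, -0.6]
opening: 0.0689
```

>>> servo_tool(motion=[{"offset":[0,0,0],"roll":0,"claw":1}])

```text
clock: 10.98
tool_pos: [0.6112, 0.2328, 0.2234]
orientation: [-72.8, 89.9, -156.5]
force: [0.4, -0.1, 0.6]
opening: 0.078
```

>>> servo_tool(motion=[{"offset":[0,0,0],"roll":0,"claw":1},{"offset":[0,0,0],"roll":0,"claw":1},{"offset":[0,0,0],"roll":0,"claw":1}])

```text
clock: 11.35
tool_pos: [0.6116, 0.2329, 0.2241]
orientation: [-79.6, 90.0, -163.3]
force: [0.3, -0.5, 0.5]
opening: 0.0872
```

>>> servo_tool(motion=[{"offset":[-0.015,0,0],"roll":0,"claw":1},{"offset":[-0.03,0,0],"roll":0,"claw":1},{"offset":[-0.04,0,0],"roll":0,"claw":1},{"offset":[-0.04,0,0],"roll":0,"claw":1},{"offset":[-0.04,-0.03,0],"roll":0,"claw":1},{"offset":[0,-0.03,0],"roll":0,"claw":1},{"offset":[0,0,0],"roll":0,"claw":1}])

```text
clock: 12.22
tool_pos: [0.5508, 0.2261, 0.3921]
orientation: [122.9, 89.8, 39.3]
force: [-0.2, 1.1, -0.1]
opening: 0.0879
```

Run:
```python
from h import *
s=snap('wrist','w7');o=ctrl.get_obs();print(o['tool_pos'],o['force'],o['joint_pos'].round(1))
P=cloud(s);hsv=cv2.cvtColor(s['frame'],cv2.COLOR_BGR2HSV)
H,S,V=[hsv[...,i].astype(int) for i in range(3)]
blue=(H>100)&(H<125)&(S>120)&(V>40)
for lo,hi in((.248,.262),):print('bluebar',fit(P,blue,(200,60,360,245),lo,hi))
```

```text
[0.5515061  0.22615931 0.3911345 ] [ 0.18627966 -0.53184491 -0.32416927] [ 41.1   9.6   6.8   0.  -87.   55.3]
bluebar (1141, array([617.9, 231.3]), array([56.2, 43. ]), 'long axis deg', 76.9, 'zmed', np.float64(0.2527))
```

View pics/w7.png

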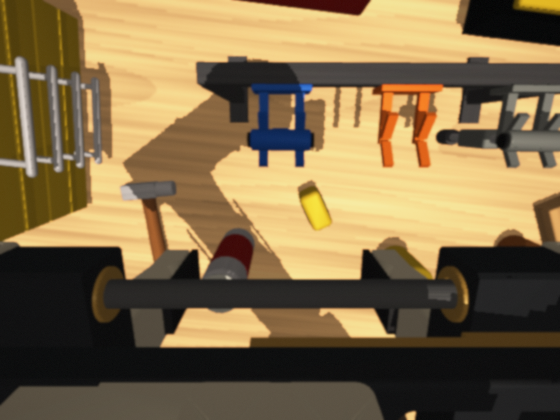

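Blue wrench sits in the blue fork at (280,140), bar top at 0.253 as before. Now heading for the orange one.

>>> servo_tool(motion=[{"offset":[0,-0.0225,0.051],"roll":0,"claw":1},{"offset":[0,-0.0225,0.051],"roll":0,"claw":1},{"offset":[0,-0.0225,0.051],"roll":0,"claw":1},{"offset":[0,-0.0225,0.051],"roll":0,"claw":1},{"offset":[0,-0.0225,0.051],"roll":0,"claw":1},{"offset":[0,-0.0225,0.051],"roll":0,"claw":1},{"offset":[0,-0.0225,0.051],"roll":0,"claw":1},{"offset":[0,-0.0225,0.051],"roll":0,"claw":1},{"offset":[0,-0.0225,0.051],"roll":0,"claw":1},{"offset":[0,-0.0225,0.051],"roll":0,"claw":1},{"offset":[0,-0.0225,0.051],"roll":0,"claw":1},{"offset":[0,-0.0225,0.051],"roll":0,"claw":1}])

```text
clock: 13.78
tool_pos: [0.3505, -0.4141, 0.3891]
orientation: [-94.1, 90.0, -177.8]
force: [1.2, -0.4, 0.2]
opening: 0.0881
```

>>> servo_tool(motion=[{"offset":[0.03,0,0],"roll":-9.6,"claw":1},{"offset":[0.04,0,0],"roll":-9.6,"claw":1},{"offset":[0.04,0,0],"roll":-9.6,"claw":1},{"offset":[0.03,0,0],"roll":0,"claw":1},{"offset":[0,0,0],"roll":0,"claw":1},{"offset":[0,0,0],"roll":0,"claw":1}])

```text
clock: 14.52
tool_pos: [0.3518, -0.4126, 0.2504]
orientation: [-6.7, 89.9, -61.5]
force: [0.6, 0.2, 0.4]
opening: 0.0875
```

Run:
```python
from h import *
s=snap('wrist','w8');o=ctrl.get_obs();R=Rm(o['orientation']);print(o['tool_pos'],o['joint_pos'].round(1),R.round(3),np.degrees(np.arctan2(R[1,2],R[0,2])))
```

```text
[ 0.35199661 -0.41261516  0.25070325] [-28.8   7.1 -14.1   0.  -68.7 153.9] [[ 0.001  0.818  0.576]
 [-0.002  0.576 -0.818]
 [-1.     0.     0.002]] -54.86362583123762
```

View pics/w8.png

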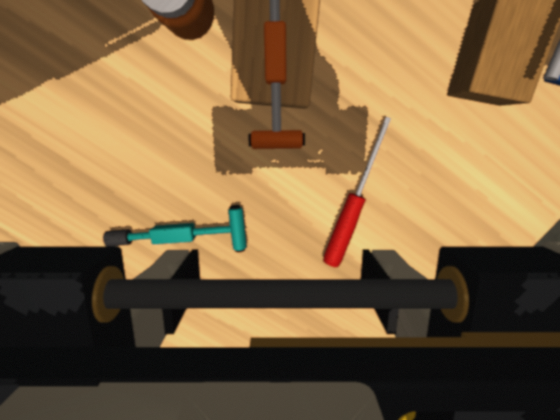

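Run:
```python
from h import *
s=load('w8');P=cloud(s);hsv=cv2.cvtColor(s['frame'],cv2.COLOR_BGR2HSV)
H,S,V=[hsv[...,i].astype(int) for i in range(3)]
org=(H>4)&(H<15)&(S>170)&(V>60)
print('orbar',fit(P,org,(240,120,315,160),.035,.07))
m=(V>=0)
print('bar all',fit(P,m,(235,125,320,155),.035,.07))
print('sleeve',fit(P,org,(255,10,300,90),.035,.075))
for (u,v) in [(248.5,139),(304.5,139),(276.5,139)]: print(onz(s,u,v,.049), P[int(v),int(u)])
print(P[100:150:3,276].round(3).tolist()); print('offcut end',P[98,245],P[103,300])
```

```text
orbar (931, array([ 398.3, -375.3]), array([19.4, 57.2]), 'long axis deg', 125.1, 'zmed', np.float64(0.0565))
bar all (1061, array([ 400.5, -373.7]), array([24.6, 61.9]), 'long axis deg', 124.8, 'zmed', np.float64(0.0561))
sleeve (1420, array([ 470.1, -323.1]), array([62.6, 24.3]), 'long axis deg', 35.4, 'zmed', np.float64(0.0588))
[ 0.38085219 -0.35034807  0.049     ] [ 0.38115016 -0.35032637  0.05633234]
[ 0.41645766 -0.40096319  0.049     ] [ 0.41604866 -0.4000213   0.05493599]
[ 0.3986516  -0.37565091  0.049     ] [ 0.3986746  -0.37508066  0.05892863]
[[0.431, -0.352, 0.053], [0.429, -0.354, 0.052], [0.426, -0.356, 0.053], [0.424, -0.357, 0.053], [0.421, -0.359, 0.053], [0.419, -0.361, 0.053], [0.416, -0.363, 0.054], [0.414, -0.364, 0.054], [0.411, -0.366, 0.052], [0.409, -0.368, 0.054], [0.406, -0.37, 0.053], [0.404, -0.372, 0.057], [0.401, -0.373, 0.057], [0.399, -0.375, 0.059], [0.396, -0.377, 0.057], [0.393, -0.379, 0.057], [0.39, -0.381, 0.051]]
offcut end [ 0.41432291 -0.32217104  0.03736214] [ 0.44514313 -0.3748818   0.03626861]
```

>>> servo_tool(motion=[{"offset":[0.02,0.03,-0.0018],"roll":0,"claw":1},{"offset":[0.04,0.0295,-0.0018],"roll":0,"claw":1},{"offset":[0.04,0,0],"roll":0,"claw":1},{"offset":[0.04,0,0],"roll":0,"claw":1},{"offset":[0.01,0,0],"roll":0,"claw":1},{"offset":[0,0,0],"roll":0,"claw":1}])

```text
clock: 15.32
tool_pos: [0.3984, -0.3751, 0.1001]
orientation: [-0.9, 90.0, -55.8]
force: [0.2, 0.0, 1.0]
opening: 0.0879
```

Run:
```python
from h import *
s=snap('wrist','w9');o=ctrl.get_obs();print(o['tool_pos'],o['joint_pos'].round(1))
P=cloud(s);hsv=cv2.cvtColor(s['frame'],cv2.COLOR_BGR2HSV)
H,S,V=[hsv[...,i].astype(int) for i in range(3)]
org=(H>4)&(H<15)&(S>170)&(V>40)
print('orbar',fit(P,org,(200,200,360,285),.035,.07))
```

```text
[ 0.39886191 -0.37538184  0.10076868] [-22.7  15.3 -25.1   0.  -49.5 147.9]
orbar (2145, array([ 399.2, -374.9]), array([17.8, 57.7]), 'long axis deg', 125.4, 'zmed', np.float64(0.0566))
```

View pics/w9.png

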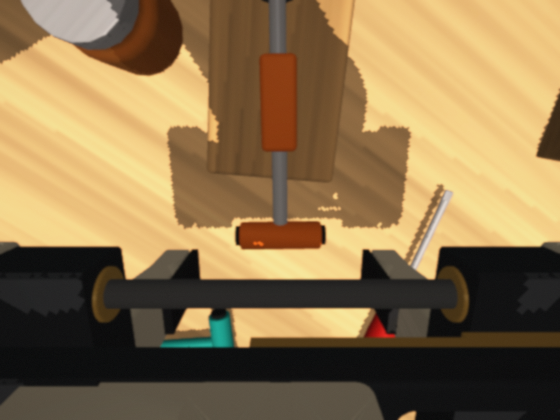

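>>> servo_tool(motion=[{"offset":[0.03,0,0],"roll":0,"claw":1},{"offset":[0.025,0,0],"roll":0,"claw":1},{"offset":[0.0155,0,0],"roll":0,"claw":1},{"offset":[0,0,0],"roll":0,"claw":1},{"offset":[0,0,0],"roll":0,"claw":0.5},{"offset":[0,0,0],"roll":0,"claw":0.5},{"offset":[0,0,0],"roll":0,"claw":0.5},{"offset":[0,0,0],"roll":0,"claw":0.38},{"offset":[0,0,0],"roll":0,"claw":0.38},{"offset":[0,0,0],"roll":0,"claw":-1},{"offset":[0,0,0],"roll":0,"claw":-1},{"offset":[0,0,0],"roll":0,"claw":-1}])

```text
clock: 16.88
tool_pos: [0.3979, -0.3747, 0.0286]
orientation: [15.6, 90.0, -39.3]
force: [-0.0, -0.5, 2.4]
opening: 0.0614
```

Run:
```python
from h import *
s=snap('wrist','w10');s=snap('scene','s10');o=ctrl.get_obs();print(o['tool_pos'],o['force'],o['moment'],o['opening'])
cv2.imwrite('pics/s10z.png',cv2.resize(s['frame'][180:360,60:300],None,fx=3,fy=3,interpolation=cv2.INTER_CUBIC))
```

```text
[ 0.397912   -0.3747106   0.02862902] [ 0.15810295 -0.65370321  1.05338403] [-0.38755824 -0.1091732  -0.03923849] 0.06163499677330984
```

View pics/s10z.png

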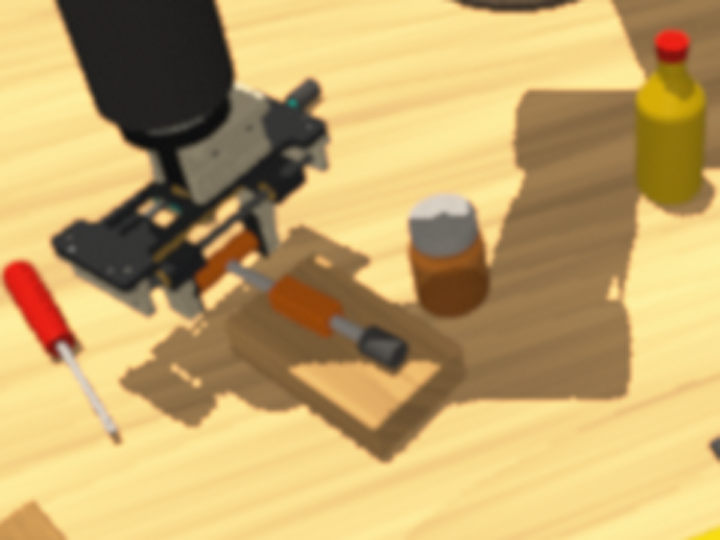

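>>> servo_tool(motion=[{"offset":[-0.002,0,0],"roll":0,"claw":-1},{"offset":[-0.003,0,0],"roll":0,"claw":-1},{"offset":[-0.004,0,0],"roll":0,"claw":-1},{"offset":[-0.006,0,0],"roll":0,"claw":-1},{"offset":[-0.01,0,0],"roll":0,"claw":-1},{"offset":[-0.01,0,0],"roll":0,"claw":-1},{"offset":[-0.005,0,0],"roll":0,"claw":-1},{"offset":[0,0,0],"roll":0,"claw":-1}])

```text
clock: 17.98
tool_pos: [0.398, -0.3747, 0.0691]
orientation: [31.9, 89.9, -23.0]
force: [0.6, 0.3, -2.2]
opening: 0.0615
```

```bash
cat > lvl.py <<'E'
from h import *
def lvl(n):
    s=snap('wrist',n);o=ctrl.get_obs();print(o['clock'],o['tool_pos'],o['force'].round(2),o['moment'].round(3),o['opening'])
    P=cloud(s);hsv=cv2.cvtColor(s['frame'],cv2.COLOR_BGR2HSV)
    H,S,V=[hsv[...,i].astype(int) for i in range(3)]
    org=(H>3)&(H<16)&(S>160)&(V>30); org[245:]=0; org[:,:225]=0; org[:,335:]=0
    p=P[org];p=p[np.isfinite(p[:,0])];R=Rm(o['orientation'])
    g=o['tool_pos']-.019*R[:,0]
    q=(p-g)@R; q=q[(abs(q[:,2])<.02)&(abs(q[:,1])<.2)&(abs(q[:,0])<.2)]   # tool frame rel grasp: x down, y ahead
    # sleeve pts
    print('n',len(q),'y',np.percentile(q[:,1],[5,50,95]).round(3) if len(q) else '')
    if len(q)>20:
        c=np.polyfit(q[:,1],q[:,0],1);print('droop slope deg',np.degrees(np.arctan(c[0])).round(1),'x at med y',np.median(q[:,0]).round(4))
E
python3 - <<'E'
from lvl import *
lvl('w11');s=snap('scene','s11')
cv2.imwrite('pics/s11z.png',cv2.resize(s['frame'][180:360,60:300],None,fx=3,fy=3,interpolation=cv2.INTER_CUBIC))
E
```

```text
18.025 [ 0.39780669 -0.37459815  0.06874052] [ 0.07 -0.02 -1.59] [-0.155  0.094 -0.057] 0.061677312141989835
n 8706 y [0.062 0.088 0.111]
droop slope deg 4.7 x at med y -0.0088
```

View pics/s11z.png

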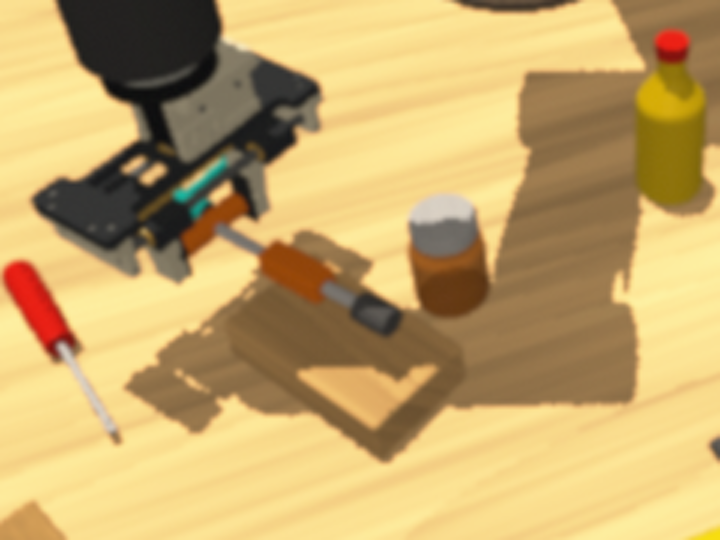

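View pics/w11.png

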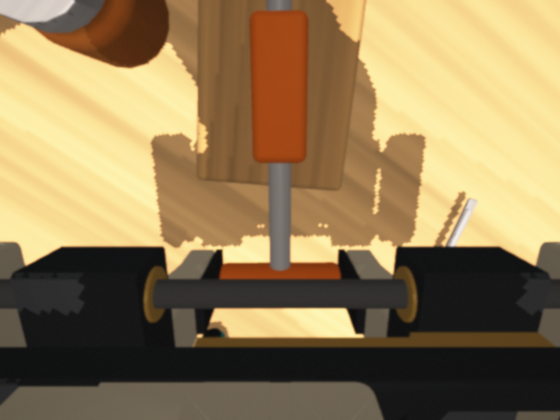

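>>> servo_tool(motion=[{"offset":[-0.005,0,0],"roll":0,"claw":-1},{"offset":[-0.01,0,0],"roll":0,"claw":-1},{"offset":[-0.015,0,0],"roll":0,"claw":-1},{"offset":[-0.02,0,0],"roll":0,"claw":-1},{"offset":[-0.025,0,0],"roll":0,"claw":-1},{"offset":[-0.025,0,0],"roll":0,"claw":-1},{"offset":[-0.025,0,0],"roll":0,"claw":-1},{"offset":[-0.025,0,0],"roll":0,"claw":-1},{"offset":[-0.02,0,0],"roll":0,"claw":-1},{"offset":[-0.015,0,0],"roll":0,"claw":-1},{"offset":[-0.01,0,0],"roll":0,"claw":-1},{"offset":[-0.005,0,0],"roll":0,"claw":-1}])

```text
clock: 19.58
tool_pos: [0.3978, -0.3745, 0.269]
orientation: [52.3, 90.0, -2.5]
force: [0.1, -0.2, -2.6]
opening: 0.0617
```

Run:
```python
from lvl import *
lvl('w12')
```

```text
19.625 [ 0.3978394  -0.37465566  0.26925405] [ 0.17 -0.66 -1.16] [-0.233  0.015 -0.039] 0.06131000939718703
n 8406 y [0.062 0.088 0.11 ]
droop slope deg 1.7 x at med y -0.0081
```

>>> servo_tool(motion=[{"offset":[-0.006,0,0],"roll":0,"claw":-1},{"offset":[-0.012,0,0],"roll":0,"claw":-1},{"offset":[-0.02,0,0],"roll":0,"claw":-1},{"offset":[-0.022,0,0],"roll":0,"claw":-1},{"offset":[-0.022,0,0],"roll":0,"claw":-1},{"offset":[-0.02,0,0],"roll":0,"claw":-1},{"offset":[-0.014,0,0],"roll":0,"claw":-1},{"offset":[-0.008,0,0],"roll":0,"claw":-1},{"offset":[0,0,0],"roll":0,"claw":-1},{"offset":[0,0,0],"roll":0,"claw":-1}])

```text
clock: 20.88
tool_pos: [0.3976, -0.3744, 0.3918]
orientation: [-162.4, 89.9, 142.8]
force: [-0.1, 0.1, -1.6]
opening: 0.0615
```

Run:
```python
from lvl import *
lvl('w13');s=snap('scene','s13')
```

```text
20.925 [ 0.39756433 -0.37441897  0.39175651] [ 0.89 -0.04 -0.71] [-0.133  0.092 -0.038] 0.061531791452546086
n 8341 y [0.062 0.088 0.11 ]
droop slope deg 1.6 x at med y -0.0085
```

View pics/s13.png

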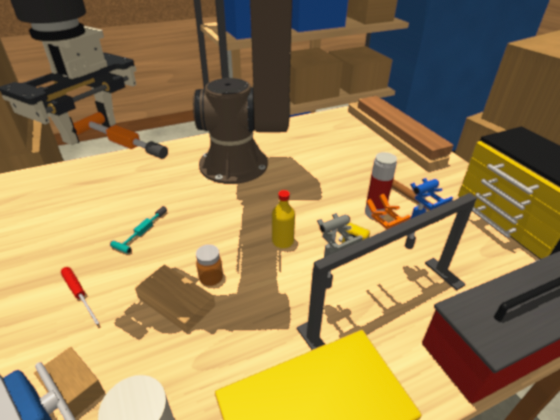

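Held level over clear table at (135,135) in the scene view. Easing in small steps.

>>> servo_tool(motion=[{"offset":[0,0,0],"roll":0,"claw":0.3},{"offset":[0,0,0],"roll":0,"claw":0.36},{"offset":[0,0,0],"roll":0,"claw":0.38}])

```text
clock: 21.35
tool_pos: [0.3978, -0.3746, 0.3925]
orientation: [166.0, 90.0, 111.2]
force: [-0.5, -0.5, -2.1]
opening: 0.0617
```

Run:
```python
from lvl import *
lvl('w14')
```

```text
21.4 [ 0.39776703 -0.37461287  0.39252787] [-0.41  0.73 -1.95] [-0.18   0.148 -0.034] 0.061361214289752476
n 8359 y [0.062 0.088 0.11 ]
droop slope deg 1.6 x at med y -0.0086
```

>>> servo_tool(motion=[{"offset":[0,0,0],"roll":0,"claw":0.39}])

```text
clock: 21.52
tool_pos: [0.3978, -0.3746, 0.3926]
orientation: [54.0, 90.0, -0.9]
force: [0.7, 0.3, -2.5]
opening: 0.0613
```

>>> servo_tool(motion=[{"offset":[0,0,0],"roll":0,"claw":0.395}])

```text
clock: 21.65
tool_pos: [0.3978, -0.3746, 0.3926]
orientation: [31.6, 90.0, -23.2]
force: [-1.0, 0.2, -0.9]
opening: 0.0617
```

Run:
```python
from lvl import *
lvl('w15')
```

```text
21.7 [ 0.39776044 -0.37461536  0.39259446] [ 0.66 -0.05 -0.92] [-0.182  0.079  0.047] 0.06123312015075036
n 8371 y [0.062 0.088 0.11 ]
droop slope deg 1.6 x at med y -0.0086
```

>>> servo_tool(motion=[{"offset":[0,0,0],"roll":0,"claw":0.4}])

```text
clock: 21.82
tool_pos: [0.3978, -0.3746, 0.3926]
orientation: [-28.2, 90.0, -83.1]
force: [0.2, -0.6, -2.9]
opening: 0.0615
```

Run:
```python
from lvl import *
lvl('w16')
```

```text
21.875 [ 0.39776909 -0.37463219  0.39258372] [-0.7  -0.46 -1.65] [-0.109  0.134 -0.018] 0.061176578349146984
n 8361 y [0.062 0.088 0.11 ]
droop slope deg 1.5 x at med y -0.0086
```

>>> servo_tool(motion=[{"offset":[0,0,0],"roll":0,"claw":0.403}])

```text
clock: 22.0
tool_pos: [0.3978, -0.3746, 0.3926]
orientation: [24.8, 90.0, -30.1]
force: [0.1, 0.4, -2.2]
opening: 0.0618
```

Run:
```python
from lvl import *
lvl('w17')
```

```text
22.05 [ 0.39784149 -0.37461592  0.39262273] [-0.78  0.52 -2.29] [-0.026  0.012 -0.017] 0.06160632715570589
n 7137 y [0.062 0.087 0.11 ]
droop slope deg 7.6 x at med y 0.0009
```

>>> servo_tool(motion=[{"offset":[0,0,0],"roll":0,"claw":0.406}])

```text
clock: 22.18
tool_pos: [0.3979, -0.3746, 0.3926]
orientation: [74.6, 90.0, 19.7]
force: [-0.8, 0.3, -2.6]
opening: 0.0615
```

Run:
```python
from lvl import *
lvl('w18')
```

```text
22.225 [ 0.39783913 -0.37456248  0.39254148] [ 0.7  -0.74 -0.68] [-0.007 -0.051 -0.041] 0.06150052429649069
n 2962 y [0.042 0.062 0.084]
droop slope deg 38.4 x at med y 0.0476
```

>>> servo_tool(motion=[{"offset":[0,0,0],"roll":0,"claw":0.406},{"offset":[0,0,0],"roll":0,"claw":0.406},{"offset":[0,0,0],"roll":0,"claw":0.406}])

```text
clock: 22.6
tool_pos: [0.3978, -0.3746, 0.3926]
orientation: [52.5, 90.0, -2.3]
force: [0.4, -0.1, -1.4]
opening: 0.0614
```

Run:
```python
from lvl import *
lvl('w19');snap('scene','s19')
```

```text
22.65 [ 0.39784587 -0.37458835  0.39260366] [-0.17 -1.23 -2.28] [-0.135  0.117 -0.004] 0.061735343850534335
n 742 y [-0.002  0.002  0.004]
droop slope deg 4.2 x at med y 0.0643
```

View pics/w19.png

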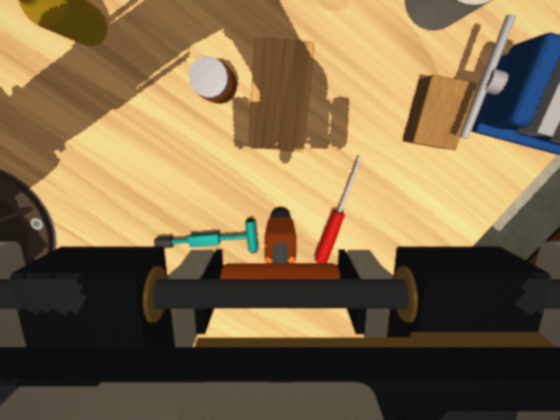

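View pics/s19.png

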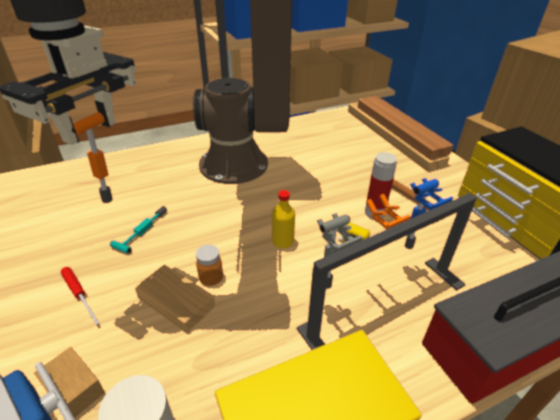

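>>> servo_tool(motion=[{"offset":[0,0,0],"roll":0,"claw":0.406},{"offset":[0,0,0],"roll":0,"claw":0.406},{"offset":[0,0,0],"roll":0,"claw":0.406}])

```text
clock: 23.08
tool_pos: [0.3978, -0.3746, 0.3926]
orientation: [-40.9, 90.0, -95.7]
force: [-0.1, -0.3, -1.2]
opening: 0.0618
```

```bash
cat >> lvl.py <<'E'
def tilt(n):
    """tilt of hanging wrench: fit face points of sleeve in tool frame"""
    s=snap('wrist',n);o=ctrl.get_obs();P=cloud(s);R=Rm(o['orientation']);g=o['tool_pos']-.019*R[:,0]
    q=(P.reshape(-1,3)-g)@R;q=q.reshape(P.shape)
    hsv=cv2.cvtColor(s['frame'],cv2.COLOR_BGR2HSV);H,S,V=[hsv[...,i].astype(int) for i in range(3)]
    m=(abs(q[...,2])<.015)&(q[...,0]>.03)&(q[...,0]<.185)&(abs(q[...,1])<.06);m[300:]=0
    a=q[m]
    for lo,hi in((.03,.055),(.06,.112),(.118,.18)):
        b=a[(a[:,0]>lo)&(a[:,0]<hi)]
        if len(b)>5: print('x',lo,hi,len(b),'y',np.percentile(b[:,1],[2,50,98]).round(4),'x med',np.median(b[:,0]).round(3))
    print(o['clock'],o['tool_pos'],o['force'].round(2),o['moment'].round(3),o['opening'])
E
python3 - <<'E'
from lvl import *
tilt('w20')
import shutil
E
```

```text
x 0.03 0.055 179 y [-0.004  -0.0007  0.001 ] x med 0.042
x 0.06 0.112 669 y [-0.0105  0.0018  0.0042] x med 0.068
x 0.118 0.18 201 y [-0.011  -0.0071 -0.004 ] x med 0.148
23.125 [ 0.39778503 -0.37459815  0.39257885] [-0.45  0.11 -1.46] [-0.047 -0.01  -0.016] 0.061803391390765496
```

View pics/w20.png

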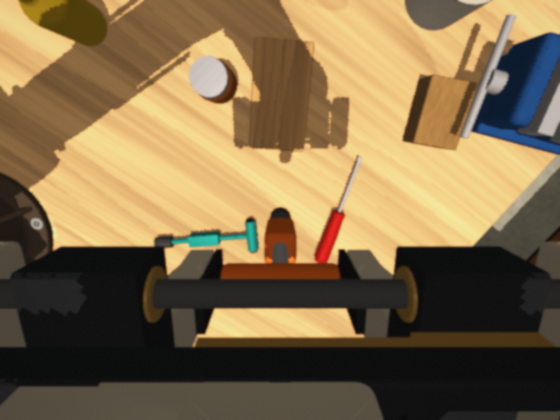

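Run:
```python
from h import *
import numpy as np
def an(n,tp,ori_z):
    s=load(n);P=cloud(s);R=np.array([[0,ori_z[0],ori_z[1]],[0,ori_z[2],ori_z[3]],[-1,0,0]]);g=np.array(tp)-.019*R[:,0]
    q=(P.reshape(-1,3)-g)@R;q=q.reshape(P.shape)
    m=(abs(q[...,2])<.015)&(q[...,0]>.03)&(q[...,0]<.185)&(abs(q[...,1])<.06);m[300:]=0;a=q[m]
    for lo,hi in((.03,.055),(.06,.112),(.118,.18)):
        b=a[(a[:,0]>lo)&(a[:,0]<hi)]
        if len(b)>5: print(n,'x',lo,hi,len(b),'y',np.percentile(b[:,1],[2,50,98]).round(4),'x med',np.median(b[:,0]).round(3))
an('w4',[.5366,.2240,.2485],[.994,.11,.11,-.994])
an('w3',[.6252,.1131,.2482],[.994,.11,.11,-.994])
an('w20',[.3978,-.3746,.3926],[.818,.576,.576,-.818])
```

```text
w4 x 0.03 0.055 231 y [0.0004 0.0035 0.0045] x med 0.042
w4 x 0.06 0.112 587 y [-0.0004  0.01    0.0104] x med 0.08
w4 x 0.118 0.18 271 y [0.0016 0.0065 0.01  ] x med 0.146
w3 x 0.03 0.055 1990 y [-0.003   0.0502  0.0598] x med 0.036
w3 x 0.06 0.112 564 y [0.0068 0.0101 0.0105] x med 0.08
w3 x 0.118 0.18 273 y [0.0018 0.0066 0.0099] x med 0.146
w20 x 0.03 0.055 178 y [-0.004  -0.0007  0.001 ] x med 0.042
w20 x 0.06 0.112 675 y [-0.0105  0.0018  0.0042] x med 0.067
w20 x 0.118 0.18 201 y [-0.011  -0.0071 -0.004 ] x med 0.148
```

The wrench hangs within about 5° of vertical: the socket is at y −7 mm, where a straight hang shows +6.5 mm. That is inside the friction dead band and far from slipping out, so I'll tighten and recheck.

>>> servo_tool(motion=[{"offset":[0,0,0],"roll":0,"claw":0.407},{"offset":[0,0,0],"roll":0,"claw":0.406},{"offset":[0,0,0],"roll":0,"claw":0.4},{"offset":[0,0,0],"roll":0,"claw":-1},{"offset":[0,0,0],"roll":0,"claw":-1},{"offset":[0,0,0],"roll":0,"claw":-1}])

```text
clock: 23.88
tool_pos: [0.3978, -0.3746, 0.3926]
orientation: [107.9, 90.0, 53.1]
force: [-0.6, -0.3, -2.7]
opening: 0.0616
```

Run:
```python
from lvl import *
tilt('w21');print(ctrl.get_obs()['joint_pos'].round(1))
```

```text
x 0.03 0.055 182 y [-0.0041 -0.0007  0.0011] x med 0.041
x 0.06 0.112 689 y [-0.0112  0.0018  0.0042] x med 0.067
x 0.118 0.18 198 y [-0.0113 -0.0071 -0.0042] x med 0.147
23.925 [ 0.39777026 -0.37458784  0.39255582] [ 0.15 -0.56 -1.22] [-0.039 -0.061 -0.019] 0.06171396993959916
[-22.7   4.7   1.2   0.  -86.6 147.9]
```

>>> servo_tool(motion=[{"offset":[0,0,0],"roll":9.6,"claw":-1},{"offset":[0,0,0],"roll":9.6,"claw":-1},{"offset":[0,0,0],"roll":9.6,"claw":-1},{"offset":[0,0.009,-0.019],"roll":0,"claw":-1},{"offset":[0,0.014,-0.03],"roll":0,"claw":-1},{"offset":[0,0.0187,-0.041],"roll":0,"claw":-1},{"offset":[0,0.0187,-0.041],"roll":0,"claw":-1},{"offset":[0,0.0187,-0.041],"roll":0,"claw":-1},{"offset":[0,0.0187,-0.041],"roll":0,"claw":-1},{"offset":[0,0.0187,-0.041],"roll":0,"claw":-1},{"offset":[0,0.0187,-0.041],"roll":0,"claw":-1},{"offset":[0,0.0187,-0.041],"roll":0,"claw":-1}])

```text
clock: 25.42
tool_pos: [0.5139, -0.0222, 0.3928]
orientation: [93.4, 90.0, 9.7]
force: [1.3, 0.7, -2.7]
opening: 0.0614
```

>>> servo_tool(motion=[{"offset":[0,0.0187,-0.041],"roll":0,"claw":-1},{"offset":[0,0.0187,-0.041],"roll":0,"claw":-1},{"offset":[0,0.0125,-0.028],"roll":0,"claw":-1},{"offset":[0,0.0065,-0.014],"roll":0,"claw":-1},{"offset":[0,0,0],"roll":0,"claw":-1},{"offset":[0,0,0],"roll":0,"claw":-1}])

```text
clock: 26.18
tool_pos: [0.5558, 0.1051, 0.3927]
orientation: [13.2, 90.0, -70.5]
force: [-0.3, -0.0, -2.3]
opening: 0.0614
```

Run:
```python
from lvl import *
tilt('w22');o=ctrl.get_obs();R=Rm(o['orientation']);print(R.round(3),np.degrees(np.arctan2(R[1,2],R[0,2])))
```

```text
x 0.03 0.055 177 y [-0.004  -0.0007  0.001 ] x med 0.041
x 0.06 0.112 698 y [-0.0125  0.0018  0.0041] x med 0.067
x 0.118 0.18 269 y [-0.0104 -0.006   0.0586] x med 0.157
26.225 [0.55579793 0.10488016 0.39288461] [ 0.08  0.22 -1.27] [-0.018 -0.043 -0.045] 0.06128467384177513
[[ 0.     0.994  0.11 ]
 [-0.     0.11  -0.994]
 [-1.     0.     0.   ]] -83.7069648587301
```

View pics/w22.png

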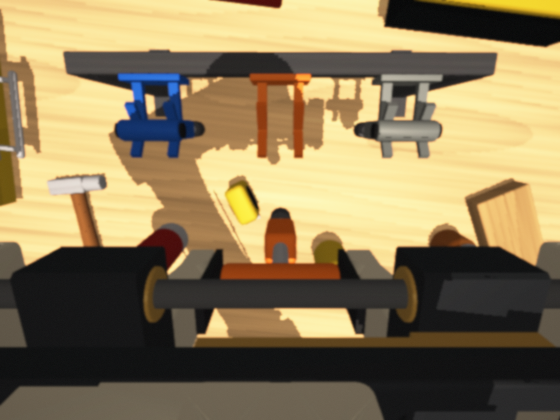

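>>> servo_tool(motion=[{"offset":[0.012,0,0],"roll":0,"claw":-1},{"offset":[0.025,0,0],"roll":0,"claw":-1},{"offset":[0.03,0,0],"roll":0,"claw":-1},{"offset":[0.03,0,0],"roll":0,"claw":-1},{"offset":[0.025,0,0],"roll":0,"claw":-1},{"offset":[0.014,0,0],"roll":0,"claw":-1},{"offset":[0.0075,0,0],"roll":0,"claw":-1},{"offset":[0,0,0],"roll":0,"claw":-1},{"offset":[0,0,0],"roll":0,"claw":-1}])

```text
clock: 27.35
tool_pos: [0.5565, 0.1059, 0.25]
orientation: [102.0, 89.9, 18.4]
force: [0.3, -0.5, -1.2]
opening: 0.0616
```

Run:
```python
from lvl import *
tilt('w23')
```

```text
x 0.03 0.055 229 y [-0.0036 -0.0003  0.0596] x med 0.038
x 0.06 0.112 692 y [-0.0108  0.0018  0.0041] x med 0.067
x 0.118 0.18 200 y [-0.0107 -0.0069 -0.0041] x med 0.148
27.4 [0.55646789 0.10597368 0.24996865] [-0.31 -1.01 -1.46] [-0.007 -0.059  0.003] 0.0617492063496038
```

View pics/w23.png

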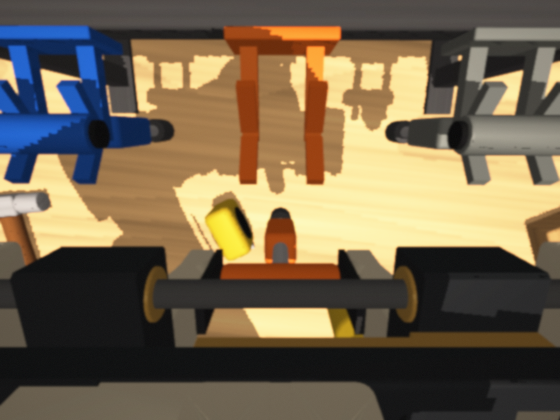

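>>> servo_tool(motion=[{"offset":[0,0.007,0],"roll":0,"claw":-1},{"offset":[0,0.014,0],"roll":0,"claw":-1},{"offset":[0,0.018,0],"roll":0,"claw":-1},{"offset":[0,0.016,0],"roll":0,"claw":-1},{"offset":[0,0.01,0],"roll":0,"claw":-1},{"offset":[0,0.004,0],"roll":0,"claw":-1},{"offset":[0,0,0],"roll":0,"claw":-1},{"offset":[0,0,0],"roll":0,"claw":-1}])

```text
clock: 28.4
tool_pos: [0.6242, 0.1134, 0.2493]
orientation: [151.6, 90.0, 67.9]
force: [0.6, -0.9, -2.2]
opening: 0.0616
```

>>> servo_tool(motion=[{"offset":[0.006,0,0],"roll":0,"claw":-1},{"offset":[0.006,0,0],"roll":0,"claw":-1},{"offset":[0.006,0,0],"roll":0,"claw":-1},{"offset":[0.004,0,0],"roll":0,"claw":-1},{"offset":[0.001,0,0],"roll":0,"claw":-1},{"offset":[0,0,0],"roll":0,"claw":-1},{"offset":[0,0,0],"roll":0,"claw":-1}])

```text
clock: 29.28
tool_pos: [0.6253, 0.1135, 0.2268]
orientation: [95.6, 89.9, 11.9]
force: [2.9, 0.6, 3.1]
opening: 0.0616
```

>>> servo_tool(motion=[{"offset":[0.0005,0.001,0],"roll":0,"claw":-1},{"offset":[0,0,0],"roll":0,"claw":-1},{"offset":[0,0,0],"roll":0,"claw":-1}])

```text
clock: 29.65
tool_pos: [0.6259, 0.1136, 0.2264]
orientation: [95.9, 89.9, 12.3]
force: [0.4, -0.5, 6.8]
opening: 0.0615
```

>>> servo_tool(motion=[{"offset":[0.001,0.0005,0],"roll":0,"claw":-1},{"offset":[0,0,0],"roll":0,"claw":-1},{"offset":[0,0,0],"roll":0,"claw":-1}])

```text
clock: 30.02
tool_pos: [0.626, 0.1136, 0.2263]
orientation: [95.6, 89.9, 11.9]
force: [-3.4, 0.2, 12.8]
opening: 0.0615
```

>>> servo_tool(motion=[{"offset":[-0.001,-0.0005,0],"roll":0,"claw":-1},{"offset":[0,0,0],"roll":0,"claw":-1}])

```text
clock: 30.28
tool_pos: [0.6259, 0.1136, 0.2264]
orientation: [96.3, 89.9, 12.6]
force: [0.0, 0.2, 7.3]
opening: 0.0617
```

Run:
```python
from lvl import *
tilt('w24');s=snap('scene','s24')
cv2.imwrite('pics/s24z.png',cv2.resize(s['frame'][120:300,300:480],None,fx=3.3,fy=3.3,interpolation=cv2.INTER_CUBIC))
P=cloud(load('w24'));print(P[262:282:3,250].round(4).tolist(),P[262:282:3,310].round(4).tolist())
```

```text
x 0.03 0.055 180 y [-0.004  -0.0008  0.001 ] x med 0.041
x 0.06 0.112 692 y [-0.0117  0.0017  0.004 ] x med 0.067
x 0.118 0.18 186 y [-0.0113 -0.0073 -0.0045] x med 0.147
30.325 [0.62589698 0.11360052 0.22638195] [0.14 0.01 7.88] [ 0.091 -0.112 -0.05 ] 0.06129635723757153
[[0.6313, 0.1291, 0.2375], [0.6326, 0.1287, 0.2439], [0.6324, 0.1284, 0.2466], [0.632, 0.1281, 0.2491], [0.6308, 0.128, 0.2496], [0.6299, 0.1278, 0.2509], [0.6558, 0.1252, 0.3036]] [[0.6348, 0.0993, 0.2379], [0.6356, 0.0999, 0.2433], [0.6356, 0.1002, 0.2468], [0.635, 0.1003, 0.2488], [0.6341, 0.1003, 0.2501], [0.633, 0.1003, 0.251], [0.6586, 0.1089, 0.3057]]
```

View pics/s24z.png

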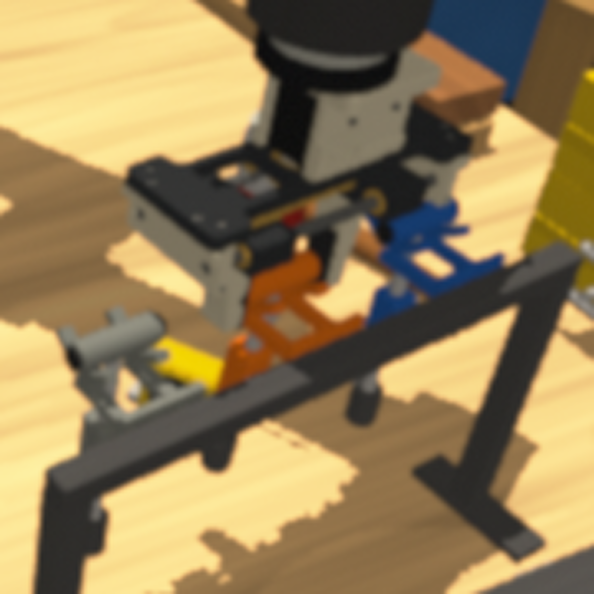

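View pics/w24.png

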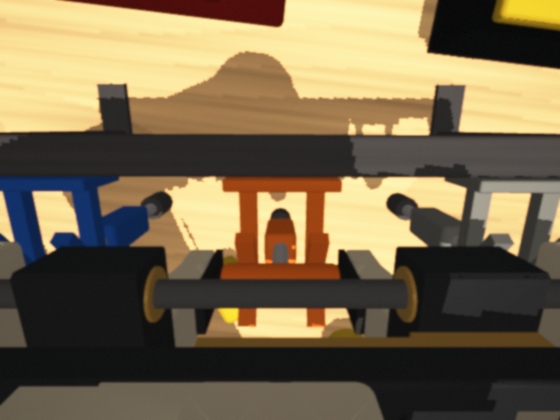

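>>> servo_tool(motion=[{"offset":[-0.0008,0,0],"roll":0,"claw":0.38},{"offset":[0,0,0],"roll":0,"claw":0.4},{"offset":[0,0,0],"roll":0,"claw":0.404},{"offset":[0,0,0],"roll":0,"claw":0.407},{"offset":[0,0,0],"roll":0,"claw":0.41},{"offset":[0,0,0],"roll":0,"claw":0.42},{"offset":[0,0,0],"roll":0,"claw":0.45},{"offset":[0,0,0],"roll":0,"claw":0.6},{"offset":[0,0,0],"roll":0,"claw":1},{"offset":[0,0,0],"roll":0,"claw":1},{"offset":[0,0,0],"roll":0,"claw":1},{"offset":[0,0,0],"roll":0,"claw":1}])

```text
clock: 31.88
tool_pos: [0.6256, 0.1135, 0.2264]
orientation: [133.6, 90.0, 49.9]
force: [-0.9, 0.1, 1.1]
opening: 0.0873
```

>>> servo_tool(motion=[{"offset":[-0.01,0,0],"roll":0,"claw":1},{"offset":[-0.02,0,0],"roll":0,"claw":1},{"offset":[-0.035,0,0],"roll":0,"claw":1},{"offset":[-0.04,0,0],"roll":0,"claw":1},{"offset":[-0.04,-0.03,0],"roll":0,"claw":1},{"offset":[-0.01,-0.03,0],"roll":0,"claw":1},{"offset":[0,0,0],"roll":0,"claw":1},{"offset":[0,0,0],"roll":0,"claw":1}])

```text
clock: 32.88
tool_pos: [0.566, 0.107, 0.3817]
orientation: [118.4, 90.0, 34.7]
force: [-0.8, 0.2, -0.6]
opening: 0.0878
```

Run:
```python
from h import *
s=snap('wrist','w25');sc=snap('scene','s25');t=snap('top','t25');o=ctrl.get_obs();print(o['clock'],o['tool_pos'],o['force'],o['opening'])
P=cloud(s);hsv=cv2.cvtColor(s['frame'],cv2.COLOR_BGR2HSV)
H,S,V=[hsv[...,i].astype(int) for i in range(3)]
blue=(H>100)&(H<125)&(S>120)&(V>40);org=(H>3)&(H<16)&(S>160)&(V>30)
print('bluebar',fit(P,blue,(60,60,230,245),.249,.262));print('orbar',fit(P,org,(200,60,360,245),.249,.262))
P0=cloud(load('top0'));P1=cloud(t)
for n,c in dict(can=(140,242),bottle=(262,245),jar=(347,229),tape=(201,209),turq=(416,302),off=(380,235)).items(): print(n,P0[c[1],c[0]].round(3),P1[c[1],c[0]].round(3))
```

```text
33.025 [0.56626721 0.10695628 0.38045631] [-0.07311778  0.54586662 -0.44612951] 0.08758159567187566
bluebar (1202, array([611.8, 233.3]), array([17.5, 57.5]), 'long axis deg', 96.3, 'zmed', np.float64(0.2527))
orbar (1231, array([624.8, 113.1]), array([57.6, 30.1]), 'long axis deg', 80.2, 'zmed', np.float64(0.2528))
can [0.413 0.271 0.189] [0.413 0.271 0.19 ]
bottle [ 0.412 -0.003  0.161] [ 0.412 -0.003  0.158]
jar [ 0.456 -0.209  0.084] [ 0.456 -0.209  0.087]
tape [0.501 0.157 0.061] [0.501 0.158 0.055]
turq [ 0.275 -0.397  0.02 ] [ 0.275 -0.396  0.023]
off [ 0.445 -0.3    0.037] [ 0.445 -0.3    0.038]
```

View pics/w25.png

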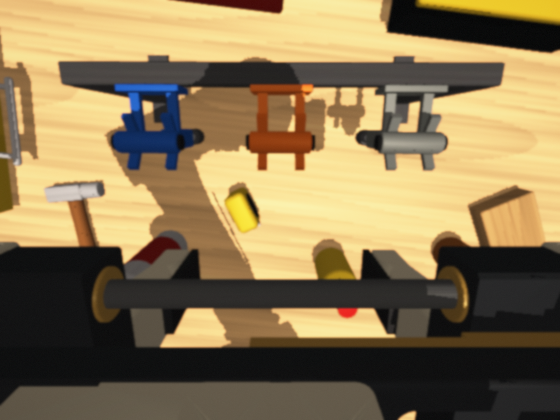

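View pics/s25.png

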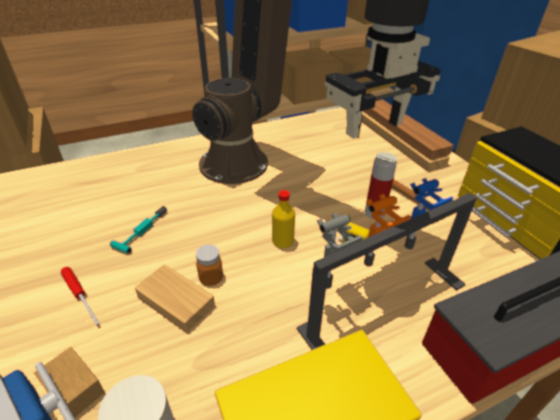

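View pics/t25.png

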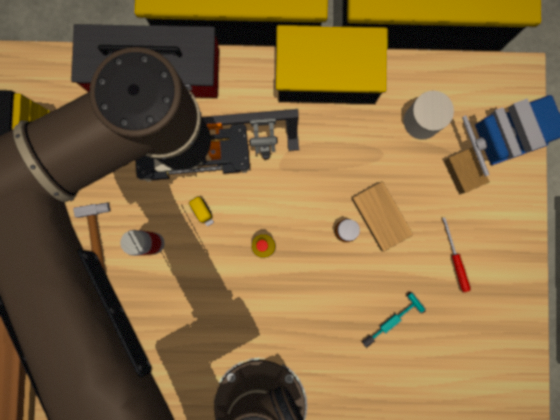

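Blue bar sits at (145,142) and orange bar at (280,142), each centred on its own fork, with bar tops at 0.253 m. Nothing else moved and the gripper is clear. Handing in.

Run:
```python
from plant import ctrl
print(ctrl.close_job())
```

```text
the job is handed in; nothing more can be done
None
```

Both wrenches are hung on their own forks, and I handed the job in at about 33 s. I moved the blue wrench from the orange fork to the blue fork. I then lifted the orange one level by its buttons to about 0.41 m and eased the grip until it swung down. I tightened again, seated it in the orange fork and let go.

**Last checks:**
- **Seating:** Both bars are centred on their forks with bar tops at 0.253 m, the same height as the original hang. Before each release, the wrist force showed the fork carrying the load.
- **Surroundings:** The can, bottle, jar, tape, offcut and turquoise look-alike all read where they started, to within camera noise. The grey wrench looked untouched in the pictures; I did not re-measure it. The gripper is open and well clear.

**What was not exact:**
- **Hang before re-gripping:** The orange wrench hung about 5° off vertical, past straight, held there by friction. I left it at that rather than ease the grip further and risk a slip.
- **Shift in the grip:** The orange bar seated about 1.5 mm higher relative to the tool than the blue did, so it probably slid slightly in the pads while the grip was eased.
- **Orange bar angle:** In the last picture the fitted angle for the orange bar read 80° instead of 96°. The fork is the same orange and was probably caught in the fit; in the picture the bar lies square across the fork.

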